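# Load the sampler tray in reverse order

## Task

Move the four white sample bottles from the black bench rack into the four pockets of the aluminium sampler tray, in reverse order counted from the steel bar handle at one end of each: the bottle nearest the rack's handle goes into the pocket farthest from the tray's handle, the next one into the next pocket, and so on, until the bottle farthest from the rack's handle stands in the pocket nearest the tray's handle. Set each bottle down gently, upright on its pocket's floor and near the middle, without tipping or dropping any, and let go of them all.

Things in the scene. Friction and masses are not known exactly. Their poses are not given: they have to be found in the camera images.
- rack: Fixed black bench rack, any yaw. Base plate 228 (x) x 60 (y) mm, 8 mm thick, with four black cups in a row along x, centres at x = -84, -28, +28, +84 mm, y = 0. At x = +130 mm, past the row's end, a steel bar handle set across the row (an arch 54 mm wide, top 45 mm up) on a block 15 mm high. Origin: on the table under the middle of the row; x points along the row to the handle, z up.
- tray: Fixed aluminium tray with dark pocket floors, any yaw, 228 (x) x 60 (y) mm: four empty open pockets in a row, centres at x = -84, -28, +28, +84 mm, y = 0; each 52 x 52 mm inside, floor 5 mm and wall tops 15 mm above the table. At x = +130 mm, past the row's end, a steel bar handle across the row (54 mm wide, top 45 mm up) on a block 15 mm high. Origin: on the table under the middle of the row; x points to the handle, z up.
- tall: Tall slim round bottle, 30 mm across up to 62 mm, narrow cap 22 mm across from 67 mm to its top at 80 mm. White plastic, grey screw cap. Loose, about 80 g, closed and rigid. Origin: centre of its underside; z up along its axis. It stands in one of the rack's four cups, any of them, its underside 12 mm above the table.
- squat: Squat round bottle, 36 mm across up to 37 mm, with a wide cap 37 mm across from 37 mm to its top at 62 mm. White plastic, grey screw cap. Loose, about 80 g, closed and rigid. Origin: centre of its underside; z up along its axis. It stands in one of the rack's four cups, any of them, its underside 12 mm above the table.
- square: Square bottle, 32 x 32 mm up to 54 mm (sides along its x and y axes, which lie within 0.1 rad of the rack's), neck, then round cap 24 mm across from 58 mm to its top at 72 mm. White plastic, grey screw cap. Loose, about 80 g, closed and rigid. Origin: centre of its underside; z up along its axis. It stands in one of the rack's four cups, any of them, its underside 12 mm above the table.
- flask: Conical flask, foot 38 mm across narrowing to 20 mm at 46 mm, with a cap 26 mm across from 54 mm to its top at 78 mm; grip it by the cap. White plastic, grey screw cap. Loose, about 80 g, closed and rigid. Origin: centre of its underside; z up along its axis. It stands in one of the rack's four cups, any of them, its underside 12 mm above the table.
- cup0: Fixed black square cup of the bench rack in which the tall bottle stands at the start: 52 x 52 mm outside, 13 mm high, walls 4 mm, inner floor 4 mm above its underside. Origin: centre of its underside, 8 mm above the table; axes parallel to the rack's. It marks that bottle's place in the row; it stays put.
- cup1: Fixed black square cup of the bench rack in which the squat bottle stands at the start: 52 x 52 mm outside, 13 mm high, walls 4 mm, inner floor 4 mm above its underside. Origin: centre of its underside, 8 mm above the table; axes parallel to the rack's. It marks that bottle's place in the row; it stays put.
- cup2: Fixed black square cup of the bench rack in which the square bottle stands at the start: 52 x 52 mm outside, 13 mm high, walls 4 mm, inner floor 4 mm above its underside. Origin: centre of its underside, 8 mm above the table; axes parallel to the rack's. It marks that bottle's place in the row; it stays put.
- cup3: Fixed black square cup of the bench rack in which the flask stands at the start: 52 x 52 mm outside, 13 mm high, walls 4 mm, inner floor 4 mm above its underside. Origin: centre of its underside, 8 mm above the table; axes parallel to the rack's. It marks that bottle's place in the row; it stays put.
Not all that is in view belongs to the job. Leave any orange look-alike of the tall alone. What is shaped like the square but blue is not meant.

How it is judged:
By the outcome, as a careful person would: the job done as asked, in the order asked, and still so for the second after the job is handed in, with the robot touching nothing.
It also fails if it takes over 118 s, if anything falls off the work surface, if the arm or the gripper's body presses on something with over 40 N, if the wrist force passes 120 N, or if a joint passes its speed limit or range.

## Robot

A 6-joint arm with a two-finger parallel gripper is mounted at the origin on the work surface. World frame = base frame: x ahead of the robot, y to its left, z up, the work surface at z = 0. Lengths are in mm, angles in rad, forces in N, time in s.
With the tool pointing down it reaches from about 275 to 1000 mm from the base axis. Payload 8.4 kg.
Tool frame: the origin (TCP) lies at the very end of the fingers, on their centre line; the grasp point (between the pads) lies 19 mm behind it; x points along the fingers, y is the direction in which the jaws open and shut, and the axes are right-handed (so a half turn about x gives the same grasp; the last joint's range is limited). The gripper opens to 85 mm and grips with 20 to 120 N. Pads are 22 mm wide; open, the fingers measure 114 mm over their backs; the gripper's body (76 mm by 85 mm) begins 54 mm behind the grasp point. The pads swing forward as they close: fully open they stand 13 mm farther back than shut.
Start: joints at [1.164, 0.353, 1.633, -0, 1.155, -0.002], TCP at [246.146, 574.491, 231.281] pointing down, gripper open.
Joint ranges: [-2.63, 2.63], [-0.92, 2.1], [0.06, 2.66], [-1.3, 4.44], [0, 2.69], [-3.02, 3.02]. Speed limits (rad/s): [2.22, 2.22, 2.79, 3.14, 3.14, 3.14].

## Interface

Orientations are given as [roll, pitch, yaw] about the fixed x, y, z axes, in that order (R = Rz(yaw) Ry(pitch) Rx(roll)).
In Python, from rig import r, grab_frame, camera_params, sign_off gives the robot as it stands.
- The arm moves only by the tool drive_tool, never from a script. Its argument "rows" is one flat list of numbers, 7 for each row, row after row: the shift along the tool's x, y, z in mm, then the turn, a rotation vector about the tool's x, y, z in degrees, then the opening in per cent of the stroke, from 0 (shut) to 100 (fully open). In form: [x, y, z, rx, ry, rz, fingers, x, y, z, rx, ry, rz, fingers, ...]. A call has 1 to 10 rows; each row is the pose to reach, as a shift and turn from the pose measured when the call began, along the tool's axes at that moment; what a row does not reach only later rows make up. A row lasts 1/8 s, in which the tool goes at most 62.5 mm and 10.7 degrees, less where a joint would pass 70% of its speed; a pose out of reach is approached as far as the arm can. A call with a gripper value outside its range is refused whole. The fingers move at their own pace and stop on an object; "newtons" is the grip in N (left out, the last holds). Time passes only in rows, so rows that repeat a pose let the fingers close. It gives the time, the measured TCP pose, the force and the opening at its end, in the units of the state.
- r.sense(): the state, without advancing time (a new reading comes with each control period).
- grab_frame(name): name is "scene" or "top" or "wrist"; returns the picture (420x560x3 uint8, red, green, blue); there is no depth.
- camera_params(name): a dict with "vertical_fov" (degrees; the focal length in pixels is half the picture's height over the tangent of half this angle, whatever the lens; pixels are square), "cx", "cy" (the principal point, pixels), "pose" (4x4, takes a point from camera to world coordinates); the wrist camera has in their place "tool_from_camera" (4x4, takes a point from camera to tool coordinates, whose origin is the TCP and whose axes are the tool frame's). Camera axes: x right, y down, z forward; pixel columns grow to the right and rows downward; lengths in mm; the calibration is good to about 2 mm. A picture is of the moment at which its call begins: read the wrist's pose just before it. camera_params takes no time and is no camera call.
- sign_off(): hands the job in, once; it reports no verdict.
The state is a dict: "clock": time; "qpos": joint angles; "qvel": joint speeds; "joint_efforts": joint torques, N m; "eef_pos": TCP position; "tcp_rot": TCP orientation; "contact_force": force on the tool from outside, world axes, zero at the start; "wrist_torque": the same for the moment, N m; "opening": opening from 0.0 (shut) to 1.0 (fully open).
Only numpy, scipy, OpenCV 4.12 (cv2) and the standard library are available. Lean on these libraries where they do the work, as an engineer would, in place of code of your own. Each camera call takes 0.05 s, during which the arm holds its last target.

## Working session

There is one attempt and no reset: what is moved stays moved. The work goes in short steps, Python scripts to look and compute and a tool call to move; the robot and the scene stay as the last step left them, time stands still between calls to the robot, and variables do not carry over. Pictures are saved under pics/ and viewed, and the job is handed in when it is done.

Besides the shell and the picture viewer there is one more tool, called after "Emit:" by a JSON object that holds its "fn" and its "kwargs". drive_tool: Moves the arm, as the interface text tells. Its arguments: {"type":"object","properties":{"rows":{"type":"array","items":{"type":"number"}},"newtons":{"type":"number"}},"required":["rows"]}

```bash
ls; mkdir -p pics
python3 - <<'E'
from rig import r, grab_frame, camera_params
import cv2
print(r.sense())
for n in ["scene","top","wrist"]:
    print(n,camera_params(n))
    im=grab_frame(n); cv2.imwrite(f"pics/{n}0.png",im[:,:,::-1])
E
```

```text
pics
{'clock': 0.0, 'qpos': array([ 1.16357716e+00,  3.53613230e-01,  1.63415062e+00, -4.28876729e-06,
        1.15521469e+00, -2.38614638e-03]), 'qvel': array([-0.00069987,  0.00045774,  0.00024533, -0.00208065,  0.00084968,
        0.00021896]), 'joint_efforts': array([ 5.55057159e-05, -6.05258560e+01, -3.42053962e+01, -2.08404740e-04,
        9.77464282e-03, -2.08419556e-05]), 'eef_pos': array([245.96546982, 574.0341215 , 230.57644384]), 'tcp_rot': array([-1.57035302,  1.56941043, -1.97518431]), 'contact_force': array([-0.35132441, -0.68459294, -0.15491649]), 'wrist_torque': array([-0.02785844, -0.02027939, -0.01691194]), 'opening': 0.9973139722094557}
scene {'vertical_fov': 50.53882357553062, 'cx': 281.43931625985556, 'cy': 207.4462275644867, 'pose': array([[ 6.63008383e-01,  4.94397147e-01, -5.62131074e-01,
         9.62549940e+02],
       [ 7.48329598e-01, -4.58320142e-01,  4.79526287e-01,
        -3.91913040e+02],
       [-2.05595654e-02, -7.38589269e-01, -6.73842115e-01,
         5.79656925e+02],
       [ 0.00000000e+00,  0.00000000e+00,  0.00000000e+00,
         1.00000000e+
[... 202 characters left out ...]
99945226e-01, -5.65078916e-03, -8.80983536e-03,
         4.73949926e+00],
       [ 9.14257784e-03, -6.18453230e-02, -9.98043871e-01,
         1.04038854e+03],
       [ 0.00000000e+00,  0.00000000e+00,  0.00000000e+00,
         1.00000000e+00]])}
wrist {'vertical_fov': 63.38573022221166, 'cx': 281.6266369641611, 'cy': 208.23699618018293, 'tool_from_camera': array([[-5.28536949e-04, -2.92589459e-01,  9.56238009e-01,
        -1.43505869e+02],
       [ 9.99999621e-01,  5.07208027e-04,  7.07920481e-04,
         5.85252461e-01],
       [-6.92141664e-04,  9.56238020e-01,  2.92589080e-01,
        -7.33856264e+01],
       [ 0.00000000e+00,  0.00000000e+00,  0.00000000e+00,
         1.00000000e+00]])}
```

View pics/scene0.png

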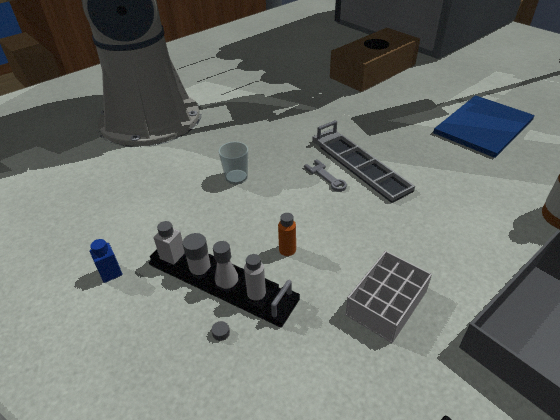

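View pics/top0.png

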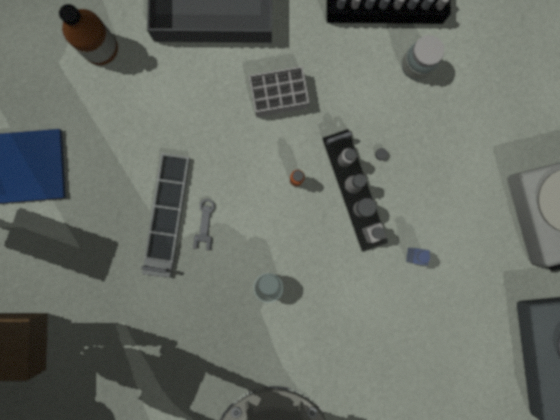

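View pics/wrist0.png

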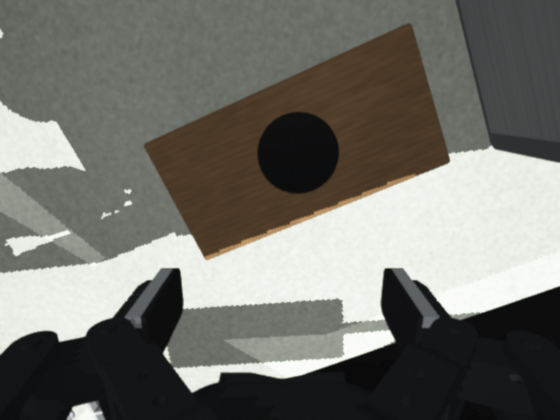

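The rack order from its handle is tall, flask, squat, square (scene at (256,278), (225,265), (198,253), (168,243)). The orange bottle at (287,235) and the blue one at (106,260) are the look-alikes. The tray's handle is at scene (326,129). I'll enlarge crops to confirm this and pick corners.

Run:
```python
import cv2
t=cv2.imread("pics/top0.png"); s=cv2.imread("pics/scene0.png")
def crop(im,x0,y0,w,h,k,n,g=1.0):
    c=cv2.resize(im[y0:y0+h,x0:x0+w],None,fx=k,fy=k,interpolation=cv2.INTER_CUBIC)
    c=cv2.convertScaleAbs(c,alpha=g)
    for x in range(0,w,10): cv2.line(c,(x*k,0),(x*k,4 if x%50 else 14),(0,255,255),1); 
    for x in range(0,w,20): cv2.putText(c,str(x0+x),(x*k,22),0,.35,(0,255,255))
    for y in range(0,h,20): cv2.putText(c,str(y0+y),(0,y*k+4),0,.35,(0,255,255)); 
    cv2.imwrite(n,c)
crop(t,310,120,100,140,4,"pics/tr.png",1.8)
crop(t,130,140,80,145,4,"pics/tt.png",1.5)
crop(s,140,215,170,115,4,"pics/sr.png",1.5)
crop(s,300,110,125,100,5,"pics/st.png",1.5)
```

```text
(no output)
```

View pics/tr.png

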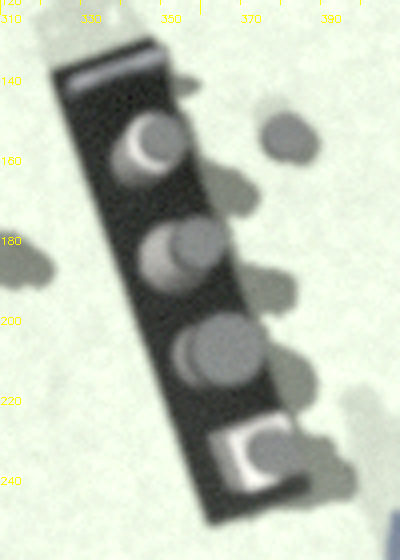

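View pics/tt.png

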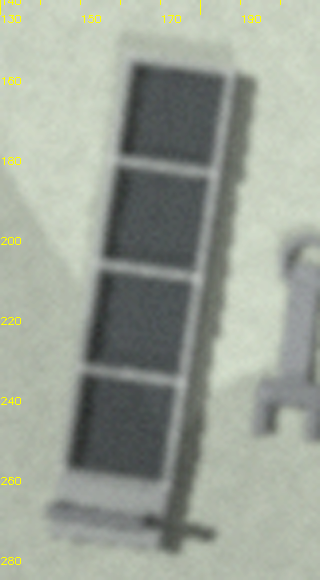

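View pics/sr.png

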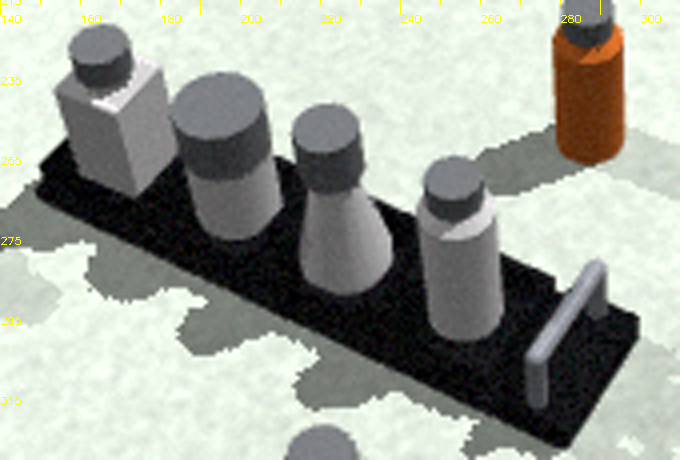

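View pics/st.png

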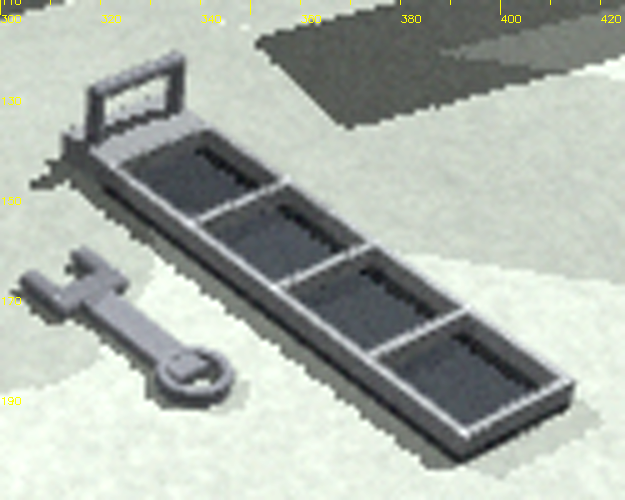

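Both crops agree. From the rack handle the order is tall (top 350,154), flask (360,181), squat (367,207), square (378,233). The orange bottle and the blue square stand outside the rack. The tray handle is at the robot end (top 158,268). Next I fit the poses.

```bash
cat > h.py <<'E'
import numpy as np
from scipy.spatial.transform import Rotation as R
from scipy.optimize import least_squares
from rig import r, grab_frame, camera_params
def proj(n,P,s=None):
    c=camera_params(n); f=210/np.tan(np.radians(c['vertical_fov']/2))
    T=c['pose'] if n!='wrist' else s@c['tool_from_camera']
    q=(np.atleast_2d(P)-T[:3,3])@T[:3,:3]
    return np.c_[c['cx']+f*q[:,0]/q[:,2],c['cy']+f*q[:,1]/q[:,2]]
def tool(s):
    T=np.eye(4);T[:3,:3]=R.from_euler('xyz',s['tcp_rot']).as_matrix();T[:3,3]=s['eef_pos'];return T
def fr(p,L):  # p=x,y,yaw
    L=np.atleast_2d(L).astype(float);c,s=np.cos(p[2]),np.sin(p[2])
    return np.c_[p[0]+c*L[:,0]-s*L[:,1],p[1]+s*L[:,0]+c*L[:,1],L[:,2]]
E
python3 - <<'E'
from h import *
caps={'tall':(92,(350,154.5),(253.7,259)),'flask':(90,(359.7,180.7),(221.7,246.5)),'squat':(74,(367,207.2),(194.5,240.7)),'square':(84,(378.2,232.7),(165,226.2))}
B={}
for k,(z,a,b) in caps.items():
    f=lambda p:np.r_[proj('top',[p[0],p[1],z])[0]-a,proj('scene',[p[0],p[1],z])[0]-b]
    o=least_squares(f,[500,-100]);B[k]=o.x;print(k,o.x.round(1),o.fun.round(2))
X=dict(tall=84,flask=28,squat=-28,square=-84)
f=lambda p:np.concatenate([fr(p,[X[k],0,0])[0,:2]-B[k] for k in X])
o=least_squares(f,[500,-100,0]);print('rack',o.x.round(3),o.fun.round(1))
# rack corners check
L=[[114,30,8],[-114,30,8],[-114,-30,8],[142,-30,15],[142,30,15]]
print(proj('top',fr(o.x,L)).round(1),proj('scene',fr(o.x,L)).round(1))
# tray: side sign: pts
tt=lambda x,y:(130+x/4,140+y/4); st=lambda x,y:(300+x/5,110+y/5)
xs=[-56,0,56]
topL=[(118,161),(100,265),(84,371)];topR=[(215,172),(200,277),(184,382)]
scN=[(372,354),(277,287),(197,219)];scF=[(465,312),(372,246),(287,182)]
obs=[];
# tray x toward robot (-X); tray y then is -Y => image right. top right = tray +y ; scene near(lower-left)= -Y side=+y
for i,x in enumerate(xs):
    obs+= [('top',[x,-26,15],tt(*topL[i])),('top',[x,26,15],tt(*topR[i])),('scene',[x,28,15],st(*scN[i])),('scene',[x,-26,15],st(*scF[i]))]
obs+=[('scene',[-114,30,15],st(467,436)),('scene',[-114,-30,15],st(574,383))]
f=lambda p:np.concatenate([proj(n,fr(p,l))[0]-u for n,l,u in obs])
o=least_squares(f,[450,250,3.1]);print('tray',o.x.round(3),o.fun.reshape(-1,2).round(1))
E
```

```text
tall [ 608.7 -147.5] [-0.31 -1.64 -0.98 -1.03]
flask [ 556.  -166.6] [-0.45 -1.24 -0.89 -0.76]
squat [ 503.9 -183.6] [-0.54 -1.   -0.85 -0.59]
square [ 453.1 -204.3] [-0.21 -1.18 -0.78 -1.07]
rack [ 5.30451e+02 -1.75489e+02  3.47000e-01] [ 0.7  0.5  0.8  0.6  0.2 -1.4 -1.7  0.2]
[[325.5 150.8]
 [361.8 250.6]
 [388.1 241.2]
 [347.5 128.9]
 [321.4 138.1]] [[282.5 286.9]
 [170.1 239. ]
 [147.4 261.8]
 [279.7 320.1]
 [298.2 290.8]]
tray [505.176 230.303   3.011] [[-1.1 -1.6]
 [-1.2 -1.1]
 [-1.9  0.4]
 [-0.8 -0.9]
 [-0.6 -1.7]
 [-1.3 -1.4]
 [-1.4 -0. ]
 [-1.1 -0.8]
 [-0.6 -2. ]
 [-1.2 -1.5]
 [-2.6  0.7]
 [-1.5 -0.2]
 [-0.9 -0.1]
 [-0.2 -1.1]]
```

```bash
cat >> h.py <<'E'
def goal(x,y,z,jaw):
    """print shift (tool axes) and turn about tool x (deg) + rotvec from present pose to down-pointing pose with jaw yaw"""
    s=r.sense();T=tool(s);out=[]
    for a in (jaw,jaw+np.pi):
        X=np.array([0,0,-1.]);Y=np.array([np.cos(a),np.sin(a),0]);M=np.c_[X,Y,np.cross(X,Y)]
        out.append(np.degrees(R.from_matrix(T[:3,:3].T@M).as_rotvec()))
    i=np.argmin([np.linalg.norm(o) for o in out])
    sh=T[:3,:3].T@(np.array([x,y,z])-T[:3,3])
    print('shift',sh.round(1),'rot',out[i].round(1),'alt',out[1-i].round(1),'q1',s['qpos'][0].round(2),'q6',s['qpos'][5].round(2),'t',s['clock'])
    return sh,out[i]
RACK=[530.5,-175.5,.347]; TRAY=[505.2,230.3,3.011]
E
python3 - <<'E'
from h import *
s=r.sense();print(tool(s).round(3))
goal(*fr(RACK,[0,0,230])[0],RACK[2]+np.pi/2)
goal(*fr(RACK,[-60,0,280])[0],RACK[2]+np.pi/2)
E
```

```text
[[-0.00000e+00  3.94000e-01  9.19000e-01  2.46001e+02]
 [-1.00000e-03  9.19000e-01 -3.94000e-01  5.74161e+02]
 [-1.00000e+00 -1.00000e-03 -0.00000e+00  2.30726e+02]
 [ 0.00000e+00  0.00000e+00  0.00000e+00  1.00000e+00]]
shift [   1.3 -577.   556.7] rot [-43.1  -0.    0.1] alt [1.369e+02 1.000e-01 0.000e+00] q1 1.16 q6 -0.0 t 0.15
shift [ -48.6 -618.1  512.9] rot [-43.1  -0.    0.1] alt [1.369e+02 1.000e-01 0.000e+00] q1 1.16 q6 -0.0 t 0.15
```

Run:
```python
from h import *
goal(*fr(RACK,[70,0,230])[0],RACK[2]+np.pi/2)
```

```text
shift [   1.3 -529.2  607.9] rot [-43.1  -0.    0.1] alt [1.369e+02 1.000e-01 0.000e+00] q1 1.16 q6 -0.0 t 0.15
```

Emit:
{"fn": "drive_tool", "kwargs": {"rows": [0,-30,35,-2,0,0,100,0,-70,80,-5,0,0,100,0,-110,127,-9,0,0,100,0,-150,173,-12,0,0,100,0,-190,219,-15,0,0,100,0,-230,265,-19,0,0,100,0,-270,311,-22,0,0,100,0,-310,357,-25,0,0,100,0,-350,403,-28,0,0,100,0,-390,449,-32,0,0,100], "newtons": 40}}

```text
clock: 1.4
eef_pos: [505.7, 36.9, 231.2]
tcp_rot: [-1.846, 1.57, -1.69]
contact_force: [1.7, 0.9, 0.3]
opening: 1.001
```

Run:
```python
from h import *
goal(*fr(RACK,[70,0,230])[0],RACK[2]+np.pi/2)
```

```text
shift [   1.4 -200.3   60.3] rot [-11.  -0.   0.] alt [1.69e+02 1.00e-01 0.00e+00] q1 0.07 q6 -1.66 t 1.4
```

Emit:
{"fn": "drive_tool", "kwargs": {"rows": [0,-50,15,-3,0,0,100,0,-100,30,-6,0,0,100,0,-150,45,-9,0,0,100,1,-190,57,-11,0,0,100,1.4,-200,60,-11,0,0,100,1.4,-200,60,-11,0,0,100]}}

```text
clock: 2.15
eef_pos: [595.6, -151.5, 229.5]
tcp_rot: [3.099, 1.57, -2.838]
contact_force: [-1.0, 0.3, -0.1]
opening: 0.999
```

Run:
```python
from h import *
import cv2
s=r.sense();im=grab_frame('wrist');np.save('w1.npy',tool(s))
cv2.imwrite('pics/w1.png',im[:,:,::-1]);print(s['eef_pos'],s['qvel'].round(3))
cv2.imwrite('pics/w1b.png',cv2.resize(cv2.convertScaleAbs(im[:,:,::-1],alpha=1.3),(784,588)))
```

```text
[ 595.59561451 -151.48102405  229.46309703] [ 0.024 -0.017  0.018  0.005  0.002  0.006]
```

View pics/w1b.png

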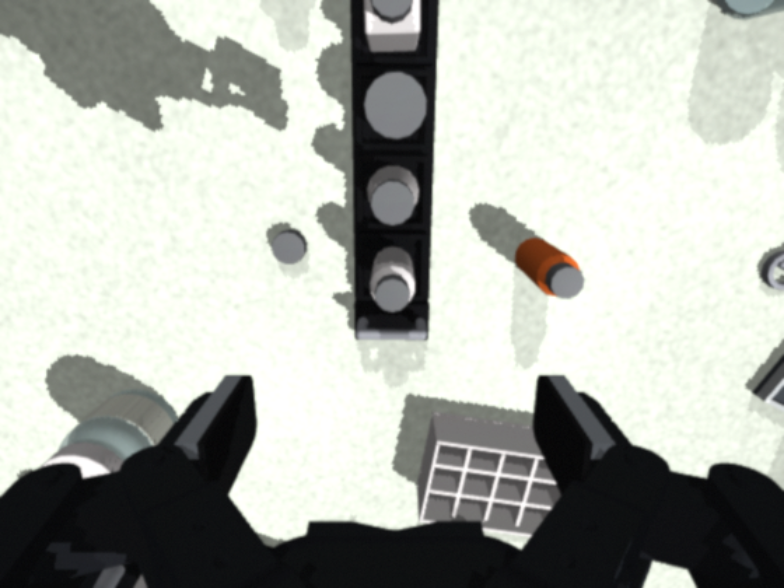

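The wrist view (×1.4) shows the tall cap at (393,292), flask cap (393,201), squat cap (395,105) and square cap (390,0), all inside the rack. I'll fuse these with the other cameras.

Run:
```python
from h import *
T=np.load('w1.npy')
P={'tall':(92,84,(393,292)),'flask':(90,28,(393,201)),'squat':(74,-28,(395.5,105))}
B={}
for k,(z,x,u) in P.items():
    f=lambda p:proj('wrist',[p[0],p[1],z],T)[0]-np.array(u)/1.4
    o=least_squares(f,[550,-150]);B[k]=o.x;print(k,o.x.round(1), fr(RACK,[x,0,0]).round(1))
# rack base plate right/left edges in wrist image (z=21 cup tops)
f=lambda p:np.concatenate([fr(p,[P[k][1],0,0])[0,:2]-B[k] for k in P])
o=least_squares(f,[500,-100,0]);print('rack',o.x.round(3),o.fun.round(1))
for x in(142,):
  print(proj('wrist',fr(o.x,[[142,30,15],[142,-30,15],[114,30,8],[-58,26,21],[-58,-26,21],[54,26,21]]),T).round(1)*1.4)
```

```text
tall [ 608.1 -148.1] [[ 609.5 -146.9    0. ]]
flask [ 556.1 -166.8] [[ 556.8 -166.     0. ]]
squat [ 504.9 -183.8] [[ 504.2 -185.     0. ]]
rack [ 5.29880e+02 -1.75395e+02  3.33000e-01] [ 1.2  0.2  0.3  0.6 -1.5 -0.8]
[[429.1  334.6 ]
 [354.9  333.62]
 [429.66 298.9 ]
 [434.14  61.88]
 [357.    60.62]
 [428.4  227.36]]
```

Run:
```python
from h import *
goal(608.3,-147.9,33,.343+np.pi/2)
```

```text
shift [196.6  -1.7  13.3] rot [ 0.2 -0.1 -0. ] alt [-1.798e+02  0.000e+00 -1.000e-01] q1 -0.25 q6 -2.17 t 2.2
```

Emit:
{"fn": "drive_tool", "kwargs": {"rows": [20,-1,8,0,0,0,100,60,-1.7,13,0,0,0,100,105,-1.7,13,0,0,0,100,145,-1.7,13,0,0,0,100,175,-1.7,13,0,0,0,100,191,-1.7,13.3,0,0,0,100,196.5,-1.7,13.3,0,0,0,100,196.5,-1.7,13.3,0,0,0,30,196.5,-1.7,13.3,0,0,0,20,196.5,-1.7,13.3,0,0,0,10], "newtons": 30}}

```text
clock: 3.45
eef_pos: [608.9, -148.0, 34.1]
tcp_rot: [-1.236, 1.57, -0.889]
contact_force: [-0.5, 0.3, -0.2]
opening: 0.376
```

Emit:
{"fn": "drive_tool", "kwargs": {"rows": [0,0,0,0,0,0,10,0,0,0,0,0,0,5,0,0,0,0,0,0,5]}}

```text
clock: 3.82
eef_pos: [608.9, -148.1, 34.1]
tcp_rot: [-1.209, 1.57, -0.863]
contact_force: [-0.7, -0.5, 1.0]
opening: 0.339
```

Run:
```python
from h import *
import cv2
s=r.sense();print(s['opening'],s['contact_force'],s['eef_pos'])
cv2.imwrite('pics/s2.png',grab_frame('scene')[150:370,80:400,::-1].repeat(2,0).repeat(2,1))
```

```text
0.3394711148156915 [-0.67466078 -0.48424311  0.9960277 ] [ 608.86217331 -148.058479     34.14369433]
```

View pics/s2.png

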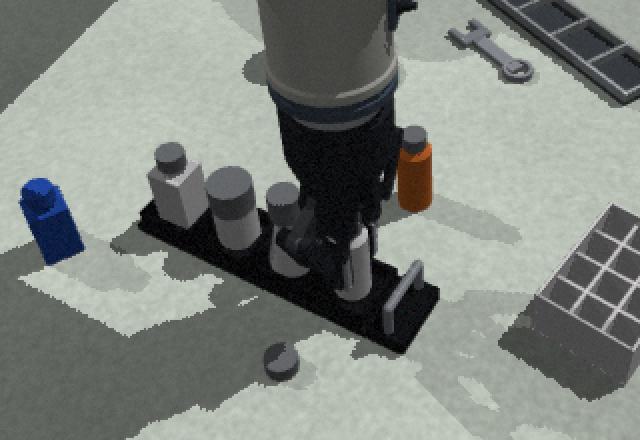

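Run:
```python
from h import *
goal(*fr(TRAY,[-84,0,190])[0],TRAY[2]-np.pi/2)
```

```text
shift [-156.1  352.4  105.8] rot [27.4  0.   0. ] alt [-1.526e+02 -1.000e-01  0.000e+00] q1 -0.24 q6 -2.16 t 3.875
```

Emit:
{"fn": "drive_tool", "kwargs": {"rows": [-5,0,0,0,0,0,5,-20,0,0,0,0,0,5,-50,0,0,0,0,0,5,-85,3,1,0,0,0,5,-115,15,5,1,0,0,5,-135,40,12,3,0,0,5,-150,75,22,6,0,0,5,-156,115,35,9,0,0,5,-156,160,48,12.5,0,0,5,-156,205,61,16,0,0,5]}}

```text
clock: 5.12
eef_pos: [596.5, 66.9, 191.4]
tcp_rot: [-0.267, 1.569, -0.202]
contact_force: [0.7, -0.5, -0.4]
opening: 0.341
```

Run:
```python
from h import *
print(r.sense()['opening'],r.sense()['contact_force'])
goal(*fr(TRAY,[-84,0,190])[0],TRAY[2]-np.pi/2)
```

```text
0.3412729592687048 [ 0.68777668 -0.48546511 -0.43725803]
shift [  1.4 152.6   2. ] rot [11.2  0.1  0. ] alt [-168.8   -0.     0.2] q1 0.11 q6 -1.53 t 5.125
```

Emit:
{"fn": "drive_tool", "kwargs": {"rows": [0,40,0,3,0,0,5,0,80,1,6,0,0,5,0,115,2,9,0,0,5,1,140,2,11,0,0,5,1.4,150,2,11.2,0,0,5,1.4,152.6,2,11.2,0,0,5,1.4,152.6,2,11.2,0,0,5]}}

```text
clock: 6.0
eef_pos: [588.6, 218.6, 190.2]
tcp_rot: [-0.164, 1.569, -0.294]
contact_force: [0.1, -0.4, -0.6]
opening: 0.343
```

Run:
```python
from h import *
import cv2
s=r.sense();im=grab_frame('wrist');np.save('w2.npy',tool(s))
print(s['eef_pos'],s['qvel'].round(3),s['opening'])
cv2.imwrite('pics/w2b.png',cv2.resize(cv2.convertScaleAbs(im[:,:,::-1],alpha=1.2),(784,588)))
```

```text
[588.56667618 218.61507984 190.18121558] [-0.007  0.     0.003 -0.001 -0.002  0.001] 0.3431860252054654
```

View pics/w2b.png

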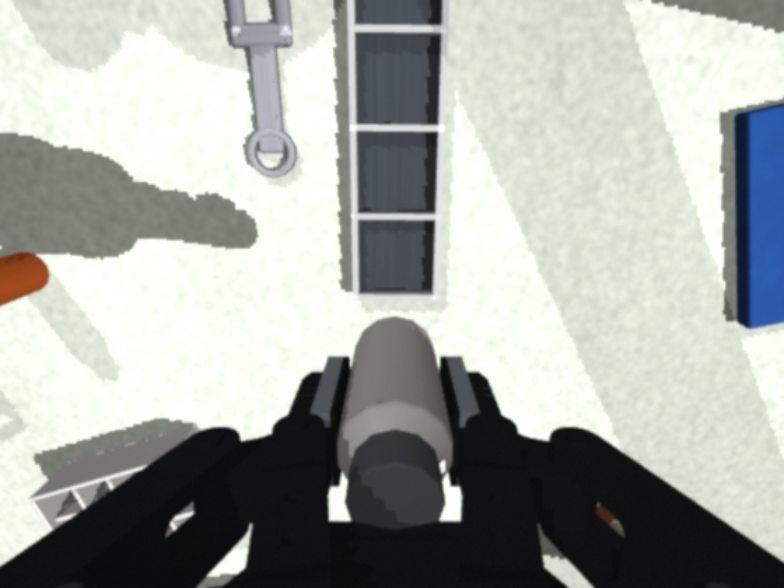

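The wrist view (×1.4) holds the tall bottle centred and shows the tray dividers at rows 30, 128 and 217, the end wall at row 295, and the walls at columns 353 to 443. I'll refine the tray pose from it.

Run:
```python
from h import *
T=np.load('w2.npy')
obs=[([56,28,15],(353,31)),([56,-28,15],(443,29)),([0,28,15],(354,128)),([0,-28,15],(440,127)),([-56,28,15],(356,217)),([-56,-28,15],(437,216)),([-112,28,15],(358,295)),([-112,-28,15],(435,295))]
f=lambda p:np.concatenate([proj('wrist',fr(p,l),T)[0]-np.array(u)/1.4 for l,u in obs])
o=least_squares(f,[505,230,3.0]);print(o.x.round(3),o.fun.reshape(-1,2).round(1))
# bottle base location in hand? tall cap top outline & bottom visible at (393,318)
c=np.array([0,0]);print(proj('wrist',[*(T@[0,0,0,1])[:3]],T)*1.4)
g=T@np.array([12-34.1+0,0,0,1]);
# predicted visible base circle far edge: underside at tool x=+22.1
a=np.linspace(0,2*np.pi,73);C=np.c_[np.full(73,22.1),15*np.cos(a),15*np.sin(a),np.ones(73)]@T.T
p=proj('wrist',C[:,:3],T)*1.4;print(p.min(0),p.max(0))
```

```text
[505.79  231.581   3.011] [[-1.7 -1.6]
 [ 0.9 -0. ]
 [-0.8 -0.2]
 [ 1.   0.6]
 [-0.8 -0.4]
 [ 1.3  0.4]
 [-0.9  0.9]
 [ 1.1  1. ]]
[[393.16745994 375.72007988]]
[353.54976063 311.18811218] [433.00022374 384.41065769]
```

```bash
sed -i 's/TRAY=.*/TRAY=[505.5,231.1,3.011]/' h.py
python3 - <<'E'
from h import *
goal(*fr(TRAY,[-83,0,29])[0],TRAY[2]-np.pi/2)
E
```

```text
shift [161.1   1.8  -1.3] rot [0.  0.1 0. ] alt [-180.    -0.     0.2] q1 0.35 q6 -1.09 t 6.05
```

Emit:
{"fn": "drive_tool", "kwargs": {"rows": [10,1,-1,0,0,0,5,35,1.8,-1.3,0,0,0,5,70,1.8,-1.3,0,0,0,5,105,1.8,-1.3,0,0,0,5,130,1.8,-1.3,0,0,0,5,147,1.8,-1.3,0,0,0,5,156,1.8,-1.3,0,0,0,5,160,1.8,-1.3,0,0,0,5,161,1.8,-1.3,0,0,0,5,161,1.8,-1.3,0,0,0,5]}}

```text
clock: 7.3
eef_pos: [588.3, 220.5, 29.8]
tcp_rot: [0.03, 1.568, -0.1]
contact_force: [-1.0, 0.5, -0.3]
opening: 0.343
```

Emit:
{"fn": "drive_tool", "kwargs": {"rows": [1,0,0,0,0,0,5,2,0,0,0,0,0,5,2.5,0,0,0,0,0,5,3,0,0,0,0,0,5,3.2,0,0,0,0,0,5]}}

```text
clock: 7.92
eef_pos: [588.4, 220.5, 27.1]
tcp_rot: [0.055, 1.568, -0.076]
contact_force: [-2.8, -0.3, 7.1]
opening: 0.344
```

Emit:
{"fn": "drive_tool", "kwargs": {"rows": [0,0,0,0,0,0,40,0,0,0,0,0,0,60,0,0,0,0,0,0,90,-10,0,0,0,0,0,100,-40,0,0,0,0,0,100,-80,0,0,0,0,0,100,-120,0,0,0,0,0,100,-155,0,0,0,0,0,100,-170,0,0,0,0,0,100,-170,0,0,0,0,0,100]}}

```text
clock: 9.18
eef_pos: [588.2, 220.7, 197.9]
tcp_rot: [0.202, 1.566, 0.072]
contact_force: [0.2, -0.2, -0.9]
opening: 1.003
```

Run:
```python
from h import *
import cv2
s=r.sense();print(s['eef_pos'],s['contact_force'])
cv2.imwrite('pics/s3.png',cv2.resize(grab_frame('scene')[80:260,250:470,::-1],None,fx=3,fy=3))
goal(556.1,-166.7,190,.343+np.pi/2)
```

```text
[588.24497934 220.69569346 197.88059308] [ 0.23879613 -0.23348944 -0.85511931]
shift [   6.6 -387.9   19.1] rot [-27.1   0.2   0. ] alt [ 1.529e+02  1.000e-01 -2.000e-01] q1 0.36 q6 -1.08 t 9.225
```

View pics/s3.png

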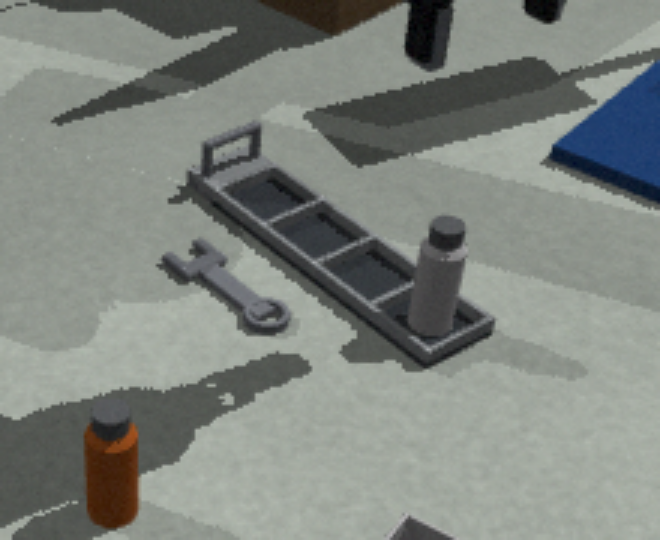

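The tall bottle stands upright in the far pocket (crop 433,275). Next is the flask.

Emit:
{"fn": "drive_tool", "kwargs": {"rows": [0,-25,1,-2,0,0,100,0,-70,3,-5,0,0,100,1,-120,6,-8,0,0,100,2,-170,8,-12,0,0,100,3,-220,11,-15,0,0,100,4,-270,13,-19,0,0,100,5,-320,16,-22,0,0,100,6,-360,18,-25,0,0,100,6.6,-383,19,-27,0,0,100,6.6,-388,19,-27.1,0.2,0,100]}}

```text
clock: 10.48
eef_pos: [554.8, -167.7, 188.2]
tcp_rot: [2.794, 1.567, 3.134]
contact_force: [-0.2, 0.4, -0.5]
opening: 1.001
```

Run:
```python
from h import *
import cv2
s=r.sense();im=grab_frame('wrist');np.save('w3.npy',tool(s))
cv2.imwrite('pics/w3.png',cv2.resize(cv2.convertScaleAbs(im[:,:,::-1],alpha=1.3),(784,588)))
goal(556.1,-166.7,58.5,.343+np.pi/2)
```

```text
shift [1.3e+02 1.0e-01 1.6e+00] rot [-0.1 -0.2 -0.1] alt [ 1.799e+02 -1.000e-01  3.000e-01] q1 -0.29 q6 -2.21 t 10.525
```

View pics/w3.png

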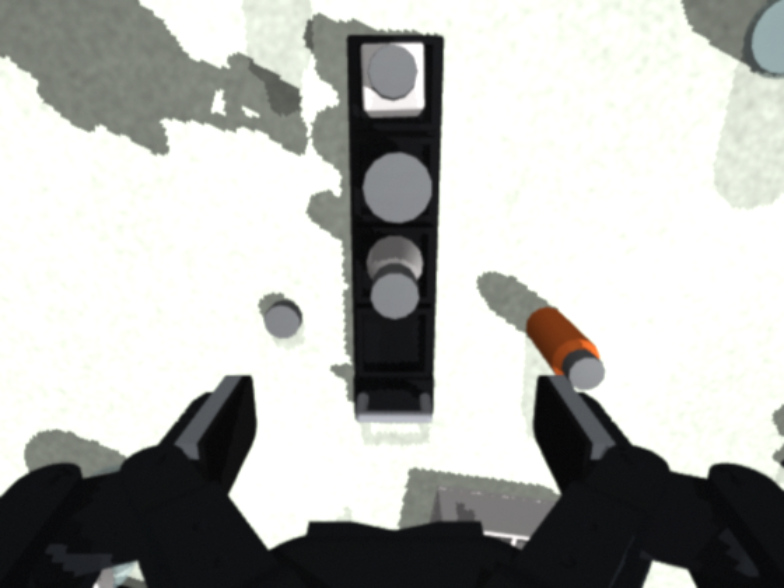

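Run:
```python
from h import *
T=np.load('w3.npy')
for k,z,u in(('flask',90,(395,295.5)),('squat',74,(397.5,188)),('square',84,(392.5,71))):
    f=lambda p:proj('wrist',[p[0],p[1],z],T)[0]-np.array(u)/1.4
    print(k,least_squares(f,[550,-150]).x.round(1))
```

```text
flask [ 557.2 -166.6]
squat [ 505.1 -183.7]
square [ 453.6 -204.7]
```

Emit:
{"fn": "drive_tool", "kwargs": {"rows": [20,0,1,0,0,0,100,50,0,2,0,0,0,100,85,0,2,0,0,0,100,112,0,2,0,0,0,100,126,0,2,0,0,0,90,130,0,2,0,0,0,60,130,0,2,0,0,0,35,130,0,2,0,0,0,20,130,0,2,0,0,0,10,130,0,2,0,0,0,5]}}

```text
clock: 11.78
eef_pos: [557.3, -166.9, 59.5]
tcp_rot: [3.095, 1.569, -2.847]
contact_force: [0.4, 0.8, 6.6]
opening: 0.293
```

Emit:
{"fn": "drive_tool", "kwargs": {"rows": [0,0,0,0,0,0,5,0,0,0,0,0,0,5]}}

```text
clock: 12.02
eef_pos: [557.2, -166.9, 59.6]
tcp_rot: [3.142, 1.569, -2.801]
contact_force: [-0.4, -0.1, 0.1]
opening: 0.295
```

Run:
```python
from h import *
s=r.sense();print(s['eef_pos'],s['contact_force'],s['opening'])
goal(*fr(TRAY,[-28,0,200])[0],TRAY[2]-np.pi/2)
```

```text
[ 557.21812227 -166.92591249   59.5958304 ] [-0.43896165 -0.06667822  0.09594862] 0.29450525469588673
shift [-140.6  379.8  108.9] rot [27.  -0.1  0. ] alt [-1.53e+02 -0.00e+00 -1.00e-01] q1 -0.29 q6 -2.2 t 12.025
```

Emit:
{"fn": "drive_tool", "kwargs": {"rows": [-5,0,0,0,0,0,5,-20,0,0,0,0,0,5,-50,0,0,0,0,0,5,-85,4,1,0,0,0,5,-115,18,5,1,0,0,5,-132,45,13,3,0,0,5,-140,80,23,6,0,0,5,-140,120,34,9,0,0,5,-140,165,47,12,0,0,5,-140,210,60,15,0,0,5]}}

```text
clock: 13.28
eef_pos: [543.9, 52.5, 200.8]
tcp_rot: [-1.818, 1.57, -1.741]
contact_force: [0.4, 0.2, -0.5]
opening: 0.295
```

Run:
```python
from h import *
s=r.sense();print(s['opening'])
goal(*fr(TRAY,[-28,0,200])[0],TRAY[2]-np.pi/2)
```

```text
0.2949576033385954
shift [  0.7 175.3   2.8] rot [11.9 -0.   0. ] alt [-168.1   -0.    -0. ] q1 0.09 q6 -1.55 t 13.275
```

Emit:
{"fn": "drive_tool", "kwargs": {"rows": [0,45,0,3,0,0,5,0,90,1,6,0,0,5,0,130,2,9,0,0,5,0,160,2.5,11,0,0,5,0.7,172,2.8,12,0,0,5,0.7,175.3,2.8,12,0,0,5,0.7,175.3,2.8,12,0,0,5]}}

```text
clock: 14.15
eef_pos: [533.3, 226.7, 200.2]
tcp_rot: [-1.586, 1.57, -1.719]
contact_force: [-0.2, -0.3, 0.7]
opening: 0.295
```

Run:
```python
from h import *
import cv2
s=r.sense();im=grab_frame('wrist');np.save('w4.npy',tool(s))
cv2.imwrite('pics/w4.png',cv2.resize(cv2.convertScaleAbs(im[:,:,::-1],alpha=1.3),(784,588)))
goal(*fr(TRAY,[-28,0,55])[0],TRAY[2]-np.pi/2)
```

```text
shift [145.1   1.   -0.2] rot [-0.2 -0.   0. ] alt [1.798e+02 1.000e-01 0.000e+00] q1 0.4 q6 -1.04 t 14.2
```

View pics/w4.png

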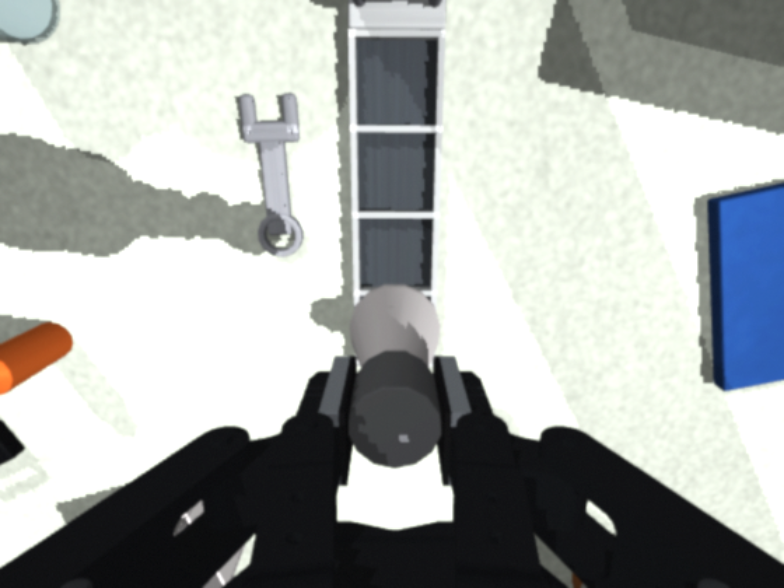

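The flask hangs straight and lines up with the tray columns (353 to 440). Lowering.

Emit:
{"fn": "drive_tool", "kwargs": {"rows": [10,1,0,0,0,0,5,35,1,-0.2,0,0,0,5,70,1,-0.2,0,0,0,5,100,1,-0.2,0,0,0,5,123,1,-0.2,0,0,0,5,136,1,-0.2,0,0,0,5,143,1,-0.2,0,0,0,5,145,1,-0.2,0,0,0,5,145,1,-0.2,0,0,0,5]}}

```text
clock: 15.32
eef_pos: [533.6, 227.6, 55.7]
tcp_rot: [-0.422, 1.57, -0.556]
contact_force: [0.5, 0.5, -0.6]
opening: 0.294
```

Need 52.6.

Emit:
{"fn": "drive_tool", "kwargs": {"rows": [1,0,0,0,0,0,5,2,0,0,0,0,0,5,3,0,0,0,0,0,5,3.5,0,0,0,0,0,5,3.5,0,0,0,0,0,5]}}

```text
clock: 15.95
eef_pos: [533.9, 227.6, 52.6]
tcp_rot: [-0.117, 1.57, -0.25]
contact_force: [-1.2, -1.0, 4.4]
opening: 0.294
```

Emit:
{"fn": "drive_tool", "kwargs": {"rows": [0,0,0,0,0,0,40,0,0,0,0,0,0,60,0,0,0,0,0,0,90,-10,0,0,0,0,0,100,-40,0,0,0,0,0,100,-80,0,0,0,0,0,100,-115,0,0,0,0,0,100,-135,0,0,0,0,0,100,-145,0,0,0,0,0,100]}}

```text
clock: 17.08
eef_pos: [534.2, 227.9, 199.4]
tcp_rot: [0.332, 1.568, 0.199]
contact_force: [0.0, 0.5, 0.1]
opening: 1.004
```

Run:
```python
from h import *
import cv2
s=r.sense();print(s['eef_pos'],s['contact_force'])
cv2.imwrite('pics/s4.png',cv2.resize(grab_frame('scene')[80:260,250:470,::-1],None,fx=3,fy=3))
goal(504.9,-183.8,190,.343+np.pi/2)
```

```text
[534.22661676 227.87929557 199.41636886] [0.04613964 0.50947211 0.14786765]
shift [   9.4 -412.1   25.4] rot [-27.3   0.2  -0. ] alt [152.7  -0.   -0.3] q1 0.4 q6 -1.04 t 17.125
```

View pics/s4.png

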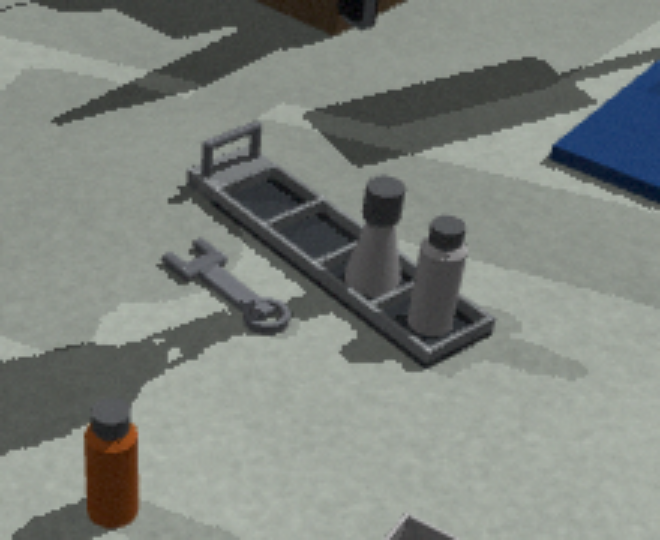

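The flask stands upright in the second pocket from the far end. Next is the squat bottle.

Emit:
{"fn": "drive_tool", "kwargs": {"rows": [0,-25,1,-2,0,0,100,1,-70,4,-5,0,0,100,2,-120,7,-8,0,0,100,3,-170,10,-12,0,0,100,4,-220,14,-15,0,0,100,5,-270,17,-19,0,0,100,7,-325,20,-22,0,0,100,8,-375,23,-25,0,0,100,9,-403,25,-27,0,0,100,9.4,-412,25.4,-27.3,0.2,0,100]}}

```text
clock: 18.38
eef_pos: [504.2, -185.1, 189.2]
tcp_rot: [2.21, 1.569, 2.551]
contact_force: [-0.7, -0.5, -0.3]
opening: 1.0
```

Run:
```python
from h import *
import cv2
s=r.sense();im=grab_frame('wrist');np.save('w5.npy',tool(s))
cv2.imwrite('pics/w5.png',cv2.resize(cv2.convertScaleAbs(im[:,:,::-1],alpha=1.3),(784,588)))
goal(505,-183.8,42,.343+np.pi/2)
```

```text
shift [147.3   0.8   1.2] rot [-0.1 -0.1 -0.1] alt [ 1.799e+02 -1.000e-01  1.000e-01] q1 -0.35 q6 -2.27 t 18.425
```

View pics/w5.png

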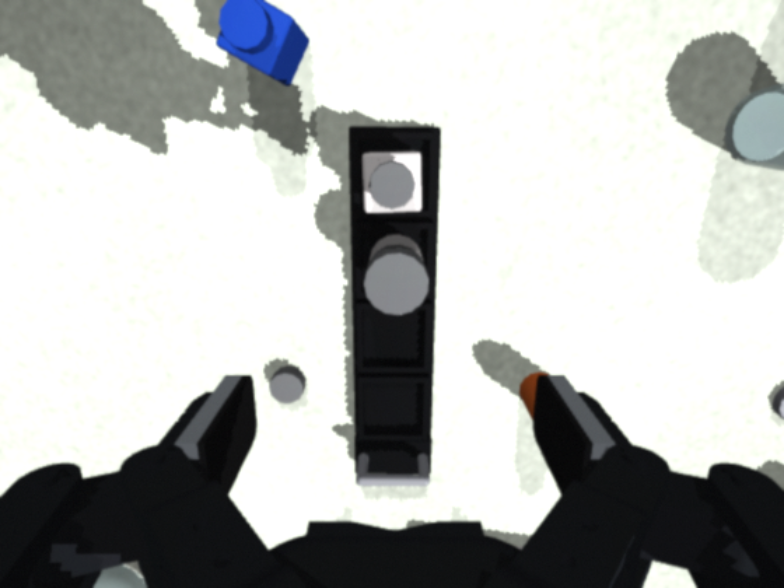

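The squat cap is at (396,283), the square bottle at (392,184), and the blue one at (260,38) stands outside the rack. Descending on the squat bottle.

Emit:
{"fn": "drive_tool", "kwargs": {"rows": [20,0.5,1,0,0,0,100,50,0.8,1.2,0,0,0,100,90,0.8,1.2,0,0,0,100,122,0.8,1.2,0,0,0,100,140,0.8,1.2,0,0,0,90,146,0.8,1.2,0,0,0,70,147,0.8,1.2,0,0,0,45,147,0.8,1.2,0,0,0,30,147,0.8,1.2,0,0,0,20,147,0.8,1.2,0,0,0,10]}}

```text
clock: 19.68
eef_pos: [505.5, -184.0, 43.0]
tcp_rot: [1.923, 1.571, 2.265]
contact_force: [-0.2, 1.2, 4.0]
opening: 0.425
```

Emit:
{"fn": "drive_tool", "kwargs": {"rows": [0,0,0,0,0,0,5,0,0,0,0,0,0,5]}}

```text
clock: 19.92
eef_pos: [505.4, -184.1, 43.0]
tcp_rot: [1.904, 1.571, 2.245]
contact_force: [0.4, 0.2, -0.3]
opening: 0.425
```

Run:
```python
from h import *
s=r.sense();print(s['eef_pos'],s['contact_force'],s['opening'])
goal(*fr(TRAY,[28,0,185])[0],TRAY[2]-np.pi/2)
```

```text
[ 505.44264208 -184.05168544   43.00610161] [ 0.36097674  0.18558542 -0.30470371] 0.4251603010006367
shift [-141.9  403.9  114.1] rot [27. -0. -0.] alt [-153.    0.   -0.] q1 -0.35 q6 -2.26 t 19.925
```

Emit:
{"fn": "drive_tool", "kwargs": {"rows": [-5,0,0,0,0,0,5,-20,0,0,0,0,0,5,-50,0,0,0,0,0,5,-85,4,1,0,0,0,5,-115,18,5,1,0,0,5,-132,45,13,3,0,0,5,-141,80,23,6,0,0,5,-142,120,34,9,0,0,5,-142,165,47,12,0,0,5,-142,210,60,15,0,0,5]}}

```text
clock: 21.18
eef_pos: [491.6, 35.3, 186.3]
tcp_rot: [0.09, 1.569, 0.168]
contact_force: [0.5, -0.2, -0.7]
opening: 0.426
```

Run:
```python
from h import *
s=r.sense();print(s['opening'])
goal(*fr(TRAY,[28,0,185])[0],TRAY[2]-np.pi/2)
```

```text
0.4256539020768041
shift [  1.3 200.    1.6] rot [11.9  0.1 -0. ] alt [-1.681e+02  0.000e+00  1.000e-01] q1 0.07 q6 -1.58 t 21.175
```

Emit:
{"fn": "drive_tool", "kwargs": {"rows": [0,45,0,3,0,0,5,0,92,1,6,0,0,5,0,140,1,9,0,0,5,1,176,1.6,11,0,0,5,1.3,194,1.6,12,0,0,5,1.3,200,1.6,12,0,0,5,1.3,200,1.6,12,0,0,5]}}

```text
clock: 22.05
eef_pos: [477.7, 234.6, 185.5]
tcp_rot: [0.26, 1.569, 0.129]
contact_force: [-0.4, -0.6, -1.3]
opening: 0.424
```

Run:
```python
from h import *
import cv2
s=r.sense();im=grab_frame('wrist');np.save('w6.npy',tool(s))
cv2.imwrite('pics/w6.png',cv2.resize(cv2.convertScaleAbs(im[:,:,::-1],alpha=1.3),(784,588)))
goal(*fr(TRAY,[28,0,38.5])[0],TRAY[2]-np.pi/2)
```

```text
shift [146.9   0.5  -0.3] rot [-0.1  0.1 -0. ] alt [ 1.799e+02 -0.000e+00 -1.000e-01] q1 0.45 q6 -0.99 t 22.1
```

View pics/w6.png

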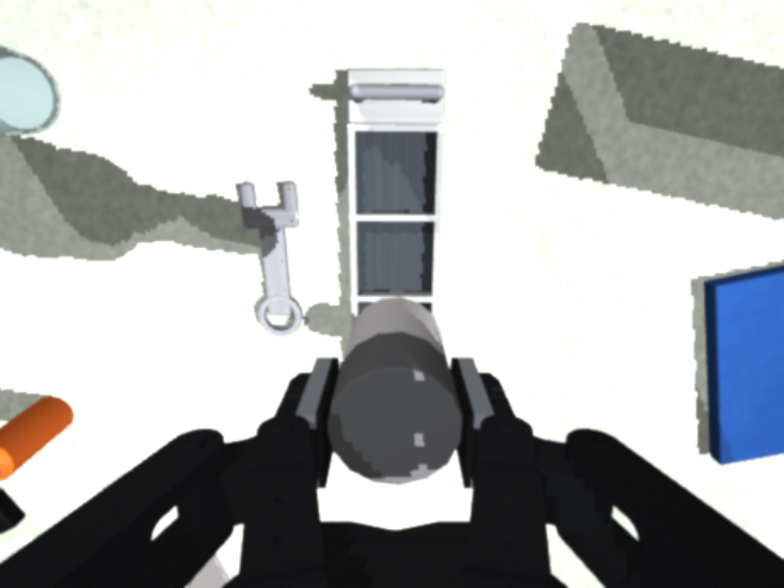

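The squat bottle hangs straight and lines up with the tray. Lowering.

Emit:
{"fn": "drive_tool", "kwargs": {"rows": [10,0.5,0,0,0,0,5,35,0.5,-0.3,0,0,0,5,70,0.5,-0.3,0,0,0,5,100,0.5,-0.3,0,0,0,5,124,0.5,-0.3,0,0,0,5,138,0.5,-0.3,0,0,0,5,145,0.5,-0.3,0,0,0,5,147,0.5,-0.3,0,0,0,5,147,0.5,-0.3,0,0,0,5]}}

```text
clock: 23.22
eef_pos: [478.1, 234.9, 38.9]
tcp_rot: [0.334, 1.568, 0.202]
contact_force: [-0.5, 0.6, -0.9]
opening: 0.421
```

Emit:
{"fn": "drive_tool", "kwargs": {"rows": [1,0,0,0,0,0,5,2,0,0,0,0,0,5,3,0,0,0,0,0,5,3.3,0,0,0,0,0,5,3.5,0,0,0,0,0,5]}}

```text
clock: 23.85
eef_pos: [478.4, 235.0, 35.9]
tcp_rot: [0.355, 1.568, 0.223]
contact_force: [-2.6, -1.4, 9.7]
opening: 0.429
```

Emit:
{"fn": "drive_tool", "kwargs": {"rows": [0,0,0,0,0,0,50,0,0,0,0,0,0,65,0,0,0,0,0,0,90,-10,0,0,0,0,0,100,-40,0,0,0,0,0,100,-80,0,0,0,0,0,100,-120,0,0,0,0,0,100,-145,0,0,0,0,0,100,-155,0,0,0,0,0,100]}}

```text
clock: 24.98
eef_pos: [478.6, 235.3, 193.0]
tcp_rot: [0.474, 1.565, 0.342]
contact_force: [0.6, -0.5, -0.8]
opening: 1.0
```

Run:
```python
from h import *
import cv2
s=r.sense();print(s['eef_pos'],s['contact_force'])
cv2.imwrite('pics/s5.png',cv2.resize(grab_frame('scene')[80:260,250:470,::-1],None,fx=3,fy=3))
goal(453.4,-204.5,190,.343+np.pi/2)
```

```text
[478.61175036 235.29888609 192.98221127] [ 0.57083082 -0.51981598 -0.80210341]
shift [   2.2 -439.3   32.6] rot [-27.2   0.3  -0.1] alt [ 1.528e+02 -1.000e-01 -4.000e-01] q1 0.45 q6 -0.98 t 25.025
```

View pics/s5.png

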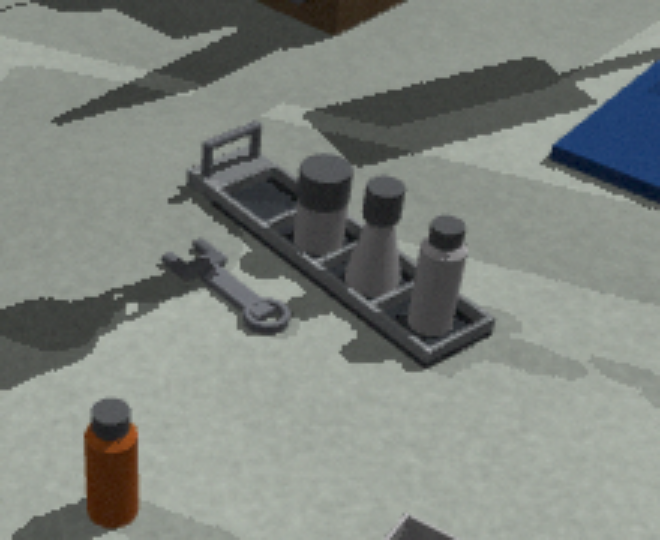

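Three stand upright in the tray. Last is the square bottle.

Emit:
{"fn": "drive_tool", "kwargs": {"rows": [0,-25,2,-2,0,0,100,0,-70,5,-5,0,0,100,1,-120,9,-8,0,0,100,1,-175,13,-12,0,0,100,1,-230,17,-15,0,0,100,2,-285,21,-19,0,0,100,2,-340,25,-22,0,0,100,2,-395,29,-25,0,0,100,2,-428,32,-27,0,0,100,2.2,-439,32.6,-27.2,0.3,0,100]}}

```text
clock: 26.28
eef_pos: [452.6, -205.6, 189.0]
tcp_rot: [1.822, 1.568, 2.163]
contact_force: [-0.5, 0.1, 0.3]
opening: 1.002
```

Run:
```python
from h import *
import cv2
s=r.sense();im=grab_frame('wrist');np.save('w7.npy',tool(s))
cv2.imwrite('pics/w7.png',cv2.resize(cv2.convertScaleAbs(im[120:280,200:360,::-1],alpha=1.0),(640,640),interpolation=cv2.INTER_CUBIC))
goal(453.4,-204.5,29,.343+np.pi/2)
```

```text
shift [160.1   0.6   1. ] rot [-0.1 -0.  -0.1] alt [ 1.799e+02 -2.000e-01  1.000e-01] q1 -0.43 q6 -2.34 t 26.325
```

View pics/w7.png

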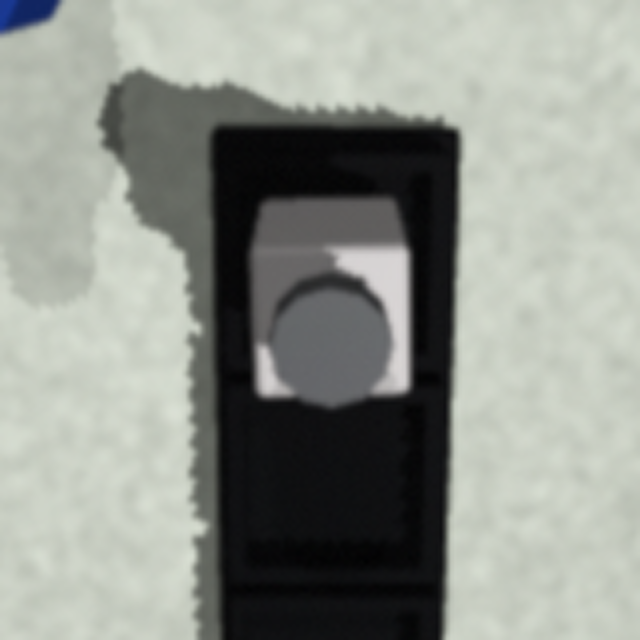

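The white square bottle sits in the rack cup, turned about 1.5° (top-face corners (251,246), (410,246), (411,393), (260,397)). I'll turn the tool to match.

Emit:
{"fn": "drive_tool", "kwargs": {"rows": [20,0.4,1,-1,0,0,100,50,0.6,1,-1.6,0,0,100,95,0.6,1,-1.6,0,0,100,130,0.6,1,-1.6,0,0,100,152,0.6,1,-1.6,0,0,90,159,0.6,1,-1.6,0,0,70,160,0.6,1,-1.6,0,0,45,160,0.6,1,-1.6,0,0,30,160,0.6,1,-1.6,0,0,20,160,0.6,1,-1.6,0,0,10]}}

```text
clock: 27.58
eef_pos: [453.7, -204.7, 29.7]
tcp_rot: [1.574, 1.57, 1.943]
contact_force: [0.1, 0.8, 4.2]
opening: 0.369
```

Emit:
{"fn": "drive_tool", "kwargs": {"rows": [0,0,0,0,0,0,5,0,0,0,0,0,0,5,0,0,0,0,0,0,5]}}

```text
clock: 27.95
eef_pos: [453.6, -204.7, 29.7]
tcp_rot: [1.625, 1.569, 1.994]
contact_force: [-0.1, -0.4, 0.5]
opening: 0.373
```

Run:
```python
from h import *
s=r.sense();print(s['eef_pos'],s['contact_force'],s['opening'])
goal(*fr(TRAY,[84,0,180])[0],TRAY[2]-np.pi/2)
```

```text
[ 453.62539555 -204.67453517   29.66271887] [-0.0806174  -0.3831826   0.45731283] 0.37251742317386766
shift [-149.8  428.2  131.8] rot [28.6 -0.  -0.1] alt [-1.514e+02  1.000e-01 -0.000e+00] q1 -0.43 q6 -2.37 t 27.95
```

Emit:
{"fn": "drive_tool", "kwargs": {"rows": [-5,0,0,0,0,0,5,-20,0,0,0,0,0,5,-50,0,0,0,0,0,5,-85,4,1,0,0,0,5,-118,18,5,1,0,0,5,-138,45,14,3,0,0,5,-148,80,25,6,0,0,5,-150,122,38,9,0,0,5,-150,168,52,12,0,0,5,-150,215,66,15,0,0,5]}}

```text
clock: 29.2
eef_pos: [437.6, 20.8, 181.2]
tcp_rot: [0.767, 1.569, 0.872]
contact_force: [0.7, -0.3, 0.2]
opening: 0.371
```

Run:
```python
from h import *
s=r.sense();print(s['opening'])
goal(*fr(TRAY,[84,0,180])[0],TRAY[2]-np.pi/2)
```

```text
0.37124467778382336
shift [  1.4 221.6   7.8] rot [13.5  0.1 -0.1] alt [-1.665e+02  1.000e-01  1.000e-01] q1 0.04 q6 -1.63 t 29.2
```

Emit:
{"fn": "drive_tool", "kwargs": {"rows": [0,45,2,3,0,0,5,0,94,3,6,0,0,5,0,143,5,9,0,0,5,1,185,6.5,11.5,0,0,5,1.4,212,7.5,13,0,0,5,1.4,221.6,7.8,13.5,0,0,5,1.4,221.6,7.8,13.5,0,0,5]}}

```text
clock: 30.08
eef_pos: [422.1, 242.0, 180.5]
tcp_rot: [0.84, 1.569, 0.71]
contact_force: [0.0, 0.3, -1.1]
opening: 0.371
```

Run:
```python
from h import *
import cv2
s=r.sense();im=grab_frame('wrist');np.save('w8.npy',tool(s))
cv2.imwrite('pics/w8.png',cv2.resize(cv2.convertScaleAbs(im[:,:,::-1],alpha=1.3),(784,588)))
goal(*fr(TRAY,[84,0,25])[0],TRAY[2]-np.pi/2)
```

```text
shift [ 1.553e+02  4.000e-01 -1.000e-01] rot [ 0.   0.1 -0.1] alt [-1.8e+02  1.0e-01  1.0e-01] q1 0.52 q6 -0.92 t 30.125
```

View pics/w8.png

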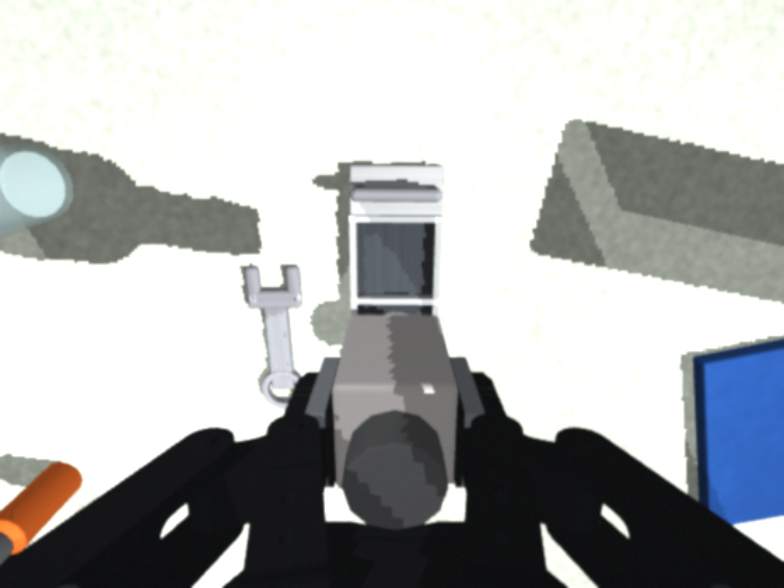

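The square bottle is held straight and lined up with the handle-end pocket (355 to 440). Lowering.

Emit:
{"fn": "drive_tool", "kwargs": {"rows": [10,0.4,0,0,0,0,5,35,0.4,0,0,0,0,5,72,0.4,0,0,0,0,5,106,0.4,0,0,0,0,5,132,0.4,0,0,0,0,5,146,0.4,0,0,0,0,5,153,0.4,0,0,0,0,5,155,0.4,0,0,0,0,5,155,0.4,0,0,0,0,5]}}

```text
clock: 31.25
eef_pos: [422.8, 242.2, 25.9]
tcp_rot: [0.755, 1.568, 0.625]
contact_force: [0.5, 0.5, -1.2]
opening: 0.371
```

Emit:
{"fn": "drive_tool", "kwargs": {"rows": [1,0,0,0,0,0,5,2,0,0,0,0,0,5,3,0,0,0,0,0,5,3.3,0,0,0,0,0,5,3.4,0,0,0,0,0,5]}}

```text
clock: 31.88
eef_pos: [422.8, 242.2, 22.7]
tcp_rot: [0.753, 1.568, 0.623]
contact_force: [-0.4, -1.1, 4.8]
opening: 0.373
```

Emit:
{"fn": "drive_tool", "kwargs": {"rows": [0,0,0,0,0,0,45,0,0,0,0,0,0,60,0,0,0,0,0,0,90,-10,0,0,0,0,0,100,-40,0,0,0,0,0,100,-80,0,0,0,0,0,100,-120,0,0,0,0,0,100,-155,0,0,0,0,0,100,-185,0,0,0,0,0,100,-200,0,0,0,0,0,100]}}

```text
clock: 33.12
eef_pos: [422.9, 242.2, 224.8]
tcp_rot: [0.707, 1.565, 0.577]
contact_force: [0.2, 0.0, -0.1]
opening: 0.997
```

Emit:
{"fn": "drive_tool", "kwargs": {"rows": [0,-40,30,0,0,0,100,0,-90,70,0,0,0,100,0,-140,110,0,0,0,100,0,-180,140,0,0,0,100,0,-190,150,0,0,0,100,0,-190,150,0,0,0,100,0,-190,150,0,0,0,100]}}

```text
clock: 34.0
eef_pos: [546.1, 35.5, 224.5]
tcp_rot: [0.887, 1.566, 0.758]
contact_force: [0.1, 0.2, -0.2]
opening: 1.001
```

Run:
```python
from h import *
import cv2
s=r.sense();print(s['eef_pos'],s['contact_force'],s['clock'])
a=grab_frame('scene');b=grab_frame('top')
cv2.imwrite('pics/s9.png',cv2.resize(a[80:260,250:470,::-1],None,fx=3,fy=3))
cv2.imwrite('pics/t9.png',cv2.resize(cv2.convertScaleAbs(b[140:290,110:220,::-1],alpha=1.4),None,fx=4,fy=4,interpolation=cv2.INTER_CUBIC))
for k,x,h in(('tall',-84,85),('flask',-28,83),('squat',28,67),('square',84,77)):
    p=fr(TRAY,[x,0,h]);q=fr(TRAY,[x,0,5])
    print(k,'scene',((proj('scene',p)-[250,80])*3).round(),((proj('scene',q)-[250,80])*3).round(),'top',((proj('top',p)-[110,140])*4).round())
```

```text
[546.07791201  35.4865102  224.45579198] [ 0.10604231  0.18173417 -0.16732873] 34.0
tall scene [[446. 223.]] [[427. 321.]] top [[219.  89.]]
flask scene [[383. 185.]] [[369. 279.]] top [[203. 200.]]
squat scene [[324. 167.]] [[316. 240.]] top [[194. 313.]]
square scene [[273. 119.]] [[266. 204.]] top [[172. 424.]]
```

View pics/s9.png

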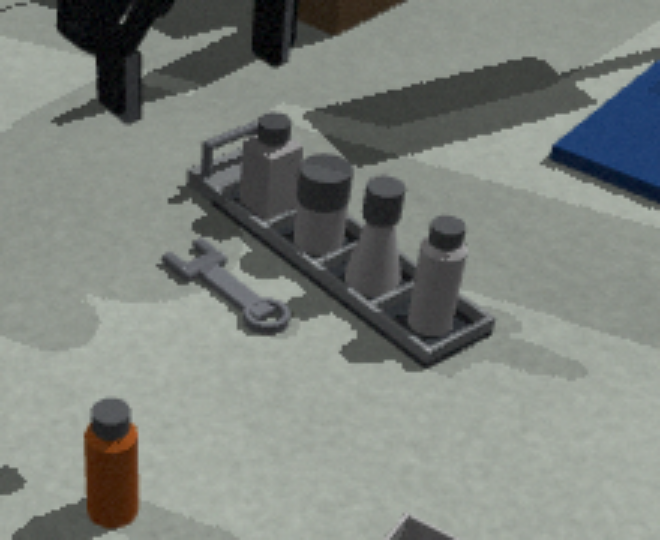

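View pics/t9.png

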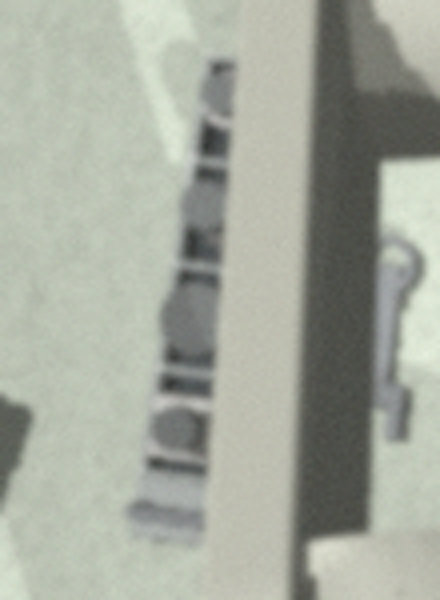

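All four caps match their predicted places to within a couple of pixels in the original images. All stand upright, and the gripper is clear.

```bash
python3 -c "
from rig import sign_off
print(sign_off())"
```

```text
the job is handed in; nothing more can be done
None
```

All four bottles are in the tray in reverse order. From the tray's handle they are square, squat, flask, tall; from the rack's handle they were tall, flask, squat, square. Each was lowered until light contact (4–10 N), then released, and the job was handed in at about 34 s.

- **Final checks:** The last scene image shows all four upright in their pockets. The caps lie within about 1–2 px of the positions I predicted from the tray's fitted pose. The gripper was open and clear of everything.
- **Limits of the checks:** The last top view was partly hidden by the arm, but the visible caps agreed. The cameras disagreed by about 1–2 mm on the tray and rack poses, which is within the stated calibration, so I used averages.
- **Tall bottle:** Before it was lowered, the wrist view hinted it sat about 2–3 mm off in the grip. I corrected for 1 mm of that, and no check afterwards showed it out of place.

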